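Take the clogged intake filter off the cutting bench's vacuum unit

TASK

The intake filter on the lower end of the vacuum unit's sloping tube is clogged with lint. First shut the valve by turning its handle right round until it stands square across the tube, then take off the horseshoe locking clip, and then press the push-fit release ring in towards the filter while you draw the filter off the end of the tube. Put the clip and the filter in the parts tray, setting the filter down and not dropping it, and leave the other things on the bench where they are.

Things in the scene. Friction and masses are not known exactly. Their poses are not given: they have to be found in the camera images.
- unit: Fixed vacuum unit: grey box 200 (x 0 to 200 mm) x 220 mm, 232 mm high (cap on top: 252). An aluminium tube 14 mm thick slopes from its front face towards -x, 30 degrees below level. Origin: on the bench, 180 mm under the point where the tube's axis leaves the face; z up. A point d along the tube's axis is at (-0.866 d, 0, 180 mm - 0.5 d).
- tube_end (a point): Centre of the tube's open lower end (d = 174 mm), unit axes. At the start it is 34 mm deep in the filter. A pipe stand 32 mm wide holds the tube at d = 82 to 94 mm and reaches 12 mm off its axis on the upper side.
- valve_pivot (a point): Point on the turning axis of the valve handle at d = 40 mm, 30 mm off the tube's axis on its upper side, square to the tube; unit axes. The turning axis is square to the tube in its upright plane, so 30 degrees off vertical, its top leaning down the slope. The brass valve below is 30 mm thick, d = 16 to 64 mm.
- valve (a joint): Angle of the valve handle, rad: 0 = open, handle along the tube, pointing down the slope; 1.571 = shut (stop), handle level, pointing to the unit's +y. It turns in the plane parallel to the tube; about 2 N at the grip turns it and it stays where left.
- handle_tip (a point): Tip of the valve handle, 67 mm from the turning axis. The black grip runs from 19 to 67 mm, is 14 mm wide and 9 mm thick, its mid-thickness 31.5 mm off the tube's axis.
- filter: Loose filter, 0.08 to 0.15 kg, round: bronze element (36 mm across, 0 to 20 mm from its closed end), black ribbed push-fit socket (38 mm, 20 to 44), neck (19 mm, 44 to 49) and flange (33 mm, 49 to 54) of the grey release ring. Origin: centre of the flat closed, lower end; own x along its axis towards the ring, up the tube. It may turn on the tube and has 3 mm of end play.
- filter_mid (a point): On the filter's axis, 27 mm from its closed end.
- ring (a joint): Travel of the release ring in towards the closed end, m: 0 at rest, 0.004 in; springs back, 3 N to start, 9 N when in. Squeezing the ring's outer face and the filter's closed end together presses it (54 mm over both becomes 50 mm). Teeth hold the filter on the tube until the ring is 3 mm in; then it slides off freely and is clear after 34 mm. The clip blocks the ring.
- ring_face (a point): Centre of the ring's outer face, where the tube enters: 54 mm from the closed end at rest, d = 140 mm on the tube. Beside the tube the face is a flat rim from 8 to 16.5 mm off the axis.
- clip: Loose white horseshoe clip, 12 g, 4.4 mm thick, 32 mm wide, sitting on the ring's neck between flange and socket, held by its own weight. Origin: on the neck's axis. Own z points to the tab, at the start square to the tube on its upper side; x up the tube, y level. Legs reach 13 mm below the origin, bridge 16 mm above. It comes off along its z.
- clip_tab (a point): Middle of the clip's tab, 30 mm from the clip's origin along its z. The tab is 12 mm wide (y), 6 mm thick (x), and reaches from 22 to 38 mm from the origin.
- tray: Fixed aluminium parts tray, open on top, 240 mm (x) x 180 mm (y), 40 mm high, walls and floor 4 mm thick. Origin: centre of its underside.
- weight: Dark steel pattern weight with a knob, 72 mm across, 54 mm high. Bystander. Origin: centre of its underside.
- reel: Wooden reel, 56 mm across, 60 mm high. Bystander. Origin: centre of its underside.
- tin: Round steel tin, 70 mm across, 45 mm high. Bystander. Origin: centre of its underside.

How it is judged:
On the way, in this order (a step that is already met when the one before it is completed fails the run):
1. the valve is shut: its handle within 12 degrees of square across the tube (value of joint valve above 1.36 rad), for 0.2 s.
2. the locking clip is off: more than 40 mm from where it sat on the filter (distance between clip and ring_face above 0.045 m), for 0.1 s.
3. the release ring is pressed in (2 mm or more) while the filter is still on the tube (value of joint ring above 0.002 m and x of tube_end in the frame of filter below 0.045 m).
4. the filter is drawn clear of the tube's end (x of tube_end in the frame of filter above 0.058 m), for 0.1 s.
At the end, for the whole second after the job is handed in: The valve handle is within 12 degrees of square across the tube; the filter (its middle) and the clip (its origin) lie inside the parts tray, the filter's middle less than 50 mm and the clip's origin less than 60 mm above the bench, both released and at rest (below 0.02 m/s) (value of joint valve above 1.36 rad and x of filter_mid in the frame of tray between -0.116 and 0.116 m and y of filter_mid in the frame of tray between -0.086 and 0.086 m and z of filter_mid in the frame of tray below 0.05 m and x of clip in the frame of tray between -0.12 and 0.12 m and y of clip in the frame of tray between -0.09 and 0.09 m and z of clip in the frame of tray below 0.06 m and linear speed of each of filter, clip below 0.02 m/s); the robot touches nothing.
It fails at once if the filter is dropped or thrown: it moves faster than 0.7 m/s (a fall of about 25 mm) while the fingers do not hold it (contact force between the fingers and filter below 0.05 N and linear speed of filter above 0.7 m/s).
It fails at once if a bystander (weight, reel or tin) is moved more than 30 mm (distance of any of weight, reel, tin from where it was at the start of the episode above 0.03 m).
It also fails if it takes over 61 s, if anything falls off the work surface, if the arm or the gripper's body presses on something with over 40 N, if the wrist force passes 120 N, or if a joint passes its speed limit or range.

ROBOT

A 7-joint arm with a two-finger parallel gripper is mounted at the origin on the work surface. World frame = base frame: x ahead of the robot, y to its left, z up, the work surface at z = 0. Lengths are in m, angles in rad, forces in N, time in s.
With the tool pointing down it reaches from about 0.4 to 0.9 m from the base axis. Payload 5.6 kg.
Tool frame: the origin (TCP) lies midway between the tips of the shut fingers; the grasp point (between the pads) lies 19 mm behind it; z points along the fingers, y is the direction in which the jaws open and shut (so a half turn about z gives the same grasp; the last joint's range is limited). The gripper opens to 92 mm and grips with 3 to 60 N. Pads are 20 mm wide; open, the fingers measure 128 mm over their backs; the gripper's body (75 mm by 189 mm) begins 69 mm behind the grasp point.
Start: joints at [1.089, 0.468, -0.012, 1.603, 0.006, 1.071, -0.056], TCP at [0.276, -0.588, 0.215] pointing down, gripper open.
Joint ranges: [-2.53, 2.53], [-0.31, 2.02], [-1.57, 1.55], [0.28, 2.44], [-1.29, 4.43], [0.15, 1.84], [-2.92, 2.92]. Speed limits (rad/s): [2.57, 2.57, 3.14, 3.14, 3.14, 3.14, 3.14].

INTERFACE

Orientations are given as [roll, pitch, yaw] about the fixed x, y, z axes, in that order (R = Rz(yaw) Ry(pitch) Rx(roll)).
In Python, from plant import * gives the robot as it stands. The module is installed in compiled form; this text tells all that it offers.
- The arm moves only by the tool carry_out, never from a script. Its argument "targets" is a list that holds one entry, the list of rows, each a list of 7 numbers: the shift along the world's x, y, z in mm, then the turn, a rotation vector about the world's x, y, z in rad, then the finger opening in mm, from 0 to 91.9. A call has exactly 10 rows; each row is the pose to reach, as a shift and turn from the pose measured when the call began; what a row does not reach only later rows make up. A row lasts 1/12 s, in which the tool goes at most 41.7 mm and 7.16 degrees, less where a joint would pass 70% of its speed; a pose out of reach is approached as far as the arm can. A call with a gripper value outside its range is refused whole. The fingers move at their own pace and stop on an object; "force" is the grip in N (left out, the last holds). Time passes only in rows, so rows that repeat a pose let the fingers close, or fill a call up. It gives the time, the measured TCP pose, the force and the opening at its end, in the units of the state.
- observe(): the state, without advancing time (a new reading comes with each control period).
- read_camera(name): name is "scene" or "top" or "wrist"; returns a dict with "image" (420x560x3 uint8, red, green, blue), "camera_matrix" (3x3 intrinsics, pixels), "rvec" (rotation vector, rad) and "tvec" (3), from world to camera coordinates, as OpenCV has them. Camera axes: x right, y down, z forward; pixel columns grow to the right and rows downward; lengths in m; the calibration is good to about 2 mm. A picture is of the moment at which its call begins. There is no depth.
- job_done(): hands the job in, once; it reports no verdict.
The state is a dict: "time": time; "q": joint angles; "qvel": joint speeds; "joint_efforts": joint torques, N m; "ee_pos": TCP position; "tool_rot": TCP orientation; "force": force on the tool from outside, world axes, zero at the start; "ft_torque": the same for the moment, N m; "gripper_width": opening from 0.0 (shut) to 1.0 (fully open).
Only numpy, scipy, OpenCV 4.12 (cv2) and the standard library are available. Lean on these libraries where they do the work, as an engineer would, in place of code of your own. Each camera call takes 0.05 s, during which the arm holds its last target.

## Working session

There is one attempt and no reset: what is moved stays moved. The work goes in short steps, Python scripts to look and compute and a tool call to move; the robot and the scene stay as the last step left them, time stands still between calls to the robot, and variables do not carry over. Pictures are saved under pics/ and viewed, and the job is handed in when it is done.

Besides the shell and the picture viewer there is one more tool, called after "Call:" as name(argument=value, ...) on one line, values as JSON. carry_out: Moves the arm, as the interface text tells. Its arguments: {"type":"object","properties":{"targets":{"type":"array","items":{"type":"array","items":{"type":"array","items":{"type":"number"}}}},"force":{"type":"number"}},"required":["targets"]}

```bash
mkdir -p pics; ls; python3 - <<'E'
from plant import *
import cv2
print(observe())
for n in ["scene","top","wrist"]:
    c=read_camera(n); cv2.imwrite(f"pics/{n}0.png",c["image"][:,:,::-1])
    print(n,c["camera_matrix"].tolist(),c["rvec"],c["tvec"])
    import numpy as np
    np.savez(f"pics/{n}0.npz",**c)
E
```

```text
pics
{'time': 0.0, 'q': array([ 1.08904255,  0.46839112, -0.01158117,  1.60359398,  0.00601424,
        1.0713901 , -0.0562777 ]), 'qvel': array([ 1.98542156e-03,  1.40252106e-03, -1.05073032e-03, -5.24749056e-04,
        1.95615340e-03, -2.11420498e-03,  9.26759231e-05]), 'joint_efforts': array([ 2.91586439e-04, -5.20562088e+01, -1.21168033e-02, -2.43747783e+01,
       -5.65577333e-02,  1.72666070e-02,  1.69530826e-04]), 'ee_pos': array([ 0.27580737, -0.58795623,  0.21364356]), 'tool_rot': array([-3.13984998e+00,  1.44660676e-04,  4.38699575e-01]), 'force': array([ 0.2352805 , -0.51910393,  0.01184787]), 'ft_torque': array([0.06021122, 0.02891564, 0.00693274]), 'gripper_width': 0.9991803213971503}
scene [[395.04714954930364, 0.0, 275.45421263973134], [0.0, 395.04714954930364, 212.62970198328378], [0.0, 0.0, 1.0]] [ 1.69820072  1.67282782 -0.79506459] [ 0.04845733 -0.25277638  1.36230955]
top [[381.17143408432577, 0.0, 281.8607376625734], [0.0, 381.17143408432577, 200.74492326492907], [0.0, 0.0, 1.0]] [ 2.15491882 -2.12335702  0.18998933] [-0.05649095  0.56656447  0.90933809]
wrist [[318.8219263055896, 0.0, 279.79819827072106], [0.0, 318.8219263055896, 207.8904382668013], [0.0, 0.0, 1.0]] [-2.46215904  1.56260039  0.20581569] [-0.64997911 -0.02888022  0.39050594]
```

View pics/scene0.png

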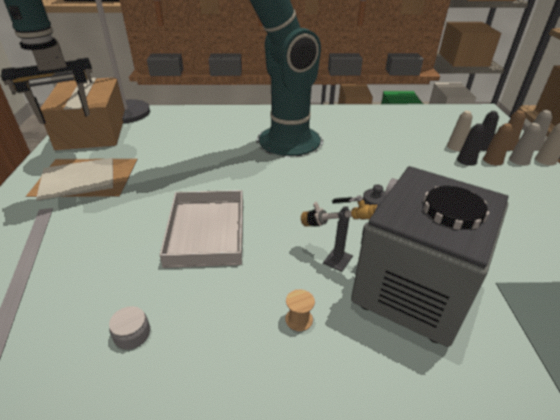

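View pics/top0.png

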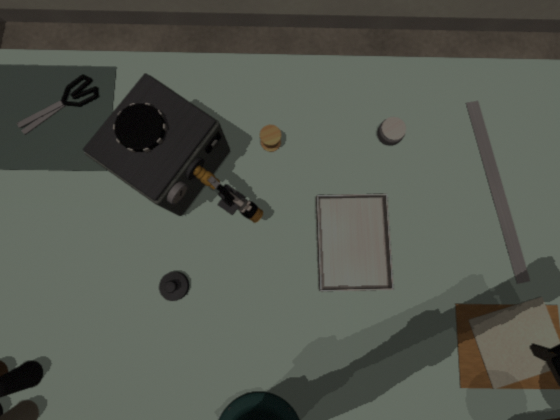

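View pics/wrist0.png

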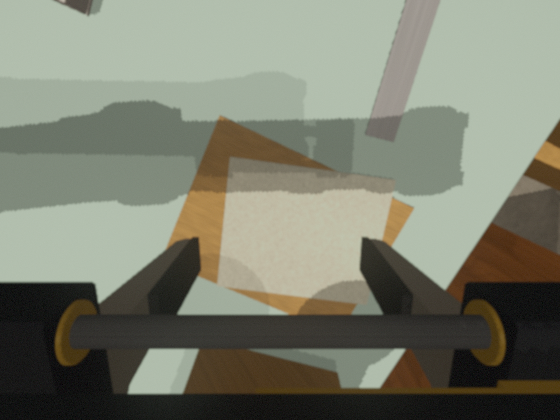

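Scene: unit right, tube pointing to the tray; top: unit at (155,145), filter end near (257,214), tray (355,242), weight (174,285), reel (270,137), tin (391,130). Zooming in for the pose fit.

```bash
python3 - <<'E'
import cv2
a=cv2.imread("pics/top0.png"); cv2.imwrite("pics/t_z.png",cv2.resize(a[60:230,75:285],None,fx=3.5,fy=3.5,interpolation=cv2.INTER_CUBIC))
a=cv2.imread("pics/scene0.png"); cv2.imwrite("pics/s_z.png",cv2.resize(a[165:335,290:515],None,fx=3.5,fy=3.5,interpolation=cv2.INTER_CUBIC))
E
```

```text
(no output)
```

View pics/t_z.png

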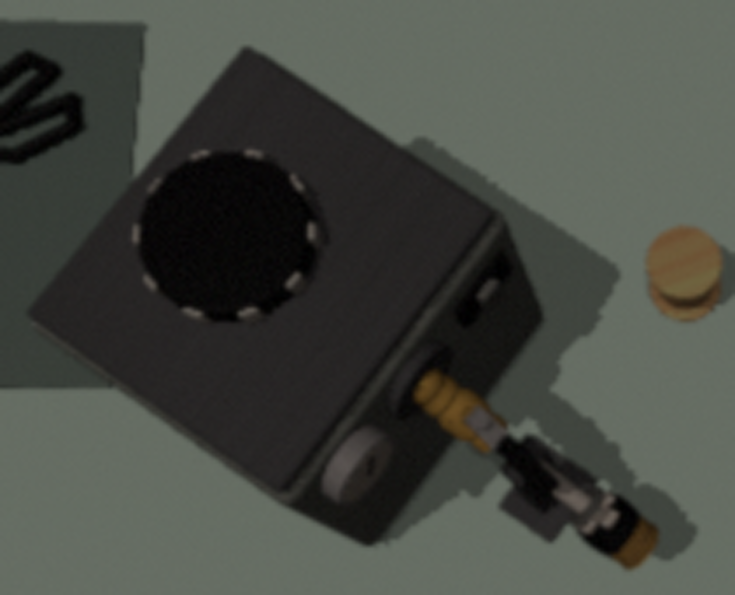

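View pics/s_z.png

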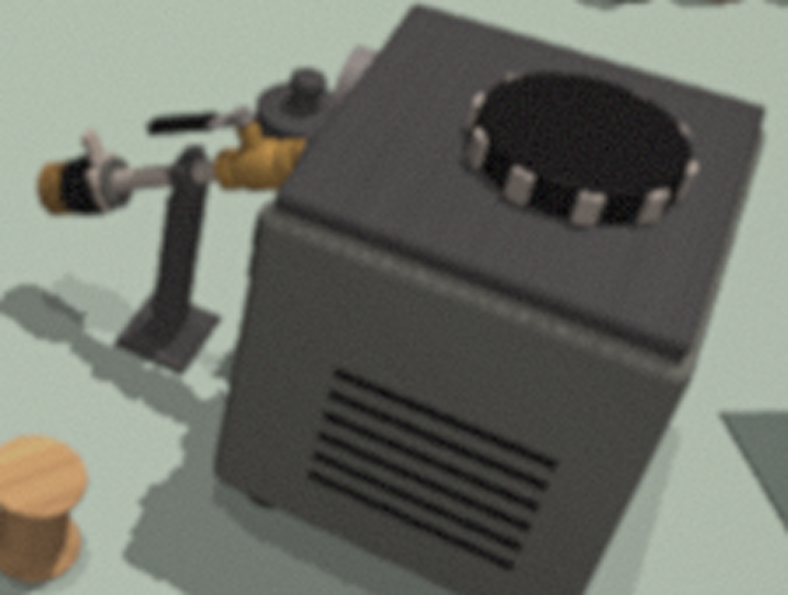

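```bash
cat > h.py <<'E'
import numpy as np, cv2
from scipy.spatial.transform import Rotation as Ro
from scipy.optimize import least_squares
def load(n): 
    d=np.load(n); return {k:d[k] for k in d.files}
def proj(c,P):
    return cv2.projectPoints(np.asarray(P,float).reshape(-1,1,3),c["rvec"],c["tvec"],c["camera_matrix"],None)[0][:,0]
def U2W(p,P):
    c,s=np.cos(p[2]),np.sin(p[2]); P=np.asarray(P,float).reshape(-1,3)
    return P@np.array([[c,s,0],[-s,c,0],[0,0,1]])+[p[0],p[1],0]
def ax(d,h=0,y=0): # d along tube, h off axis on upper side (m), y
    return [-.866*d-.5*h, y, .18-.5*d+.866*h]
def onplane(c,uv,z):
    R=cv2.Rodrigues(c["rvec"])[0]; C=-R.T@c["tvec"].ravel()
    r=R.T@np.linalg.inv(c["camera_matrix"])@[uv[0],uv[1],1]
    return C+r*(z-C[2])/r[2]
E
python3 - <<'E'
from h import *
t=load("pics/top0.npz"); s=load("pics/scene0.npz")
T=lambda x,y:(75+x/3.5,60+y/3.5); S=lambda x,y:(290+x/3.5,165+y/3.5)
for uv in [(248,47),(498,215),(282,492),(30,313)]: print(onplane(t,T(*uv),.232))
for uv in [(385,195),(316,195),(320,290),(391,289)]: print('tray',onplane(t,uv,.04))
for n,uv,z in [('weight',(174,283),.054),('reel',(270,135),.06),('tin',(391,129),.045)]: print(n,onplane(t,uv,z))
obs=[(t,T(498,215),[0,-.11,.232]),(t,T(282,492),[0,.11,.232]),(t,T(248,47),[.2,-.11,.232]),(t,T(30,313),[.2,.11,.232]),
 (s,S(420,8),[0,.11,.232]),(s,S(765,105),[.2,.11,.232]),(s,S(685,365),[.2,-.11,.232]),(s,S(268,212),[0,-.11,.232])]
for sg in (1,-1):
  f=lambda p:np.concatenate([proj(c,U2W(p,[q[0],sg*q[1],q[2]]))[0]-uv for c,uv,q in obs])
  for y0 in (0,1.5,3,-1.5):
    r=least_squares(f,[.6,.2,y0],loss='soft_l1'); print(sg,r.x,r.cost)
    if r.cost<300: print(r.fun.reshape(-1,2).round(1))
E
```

```text
[0.8068091  0.24717474 0.232     ]
[0.70218425 0.09081084 0.232     ]
[0.53265529 0.2077362  0.232     ]
[0.63676158 0.36233185 0.232     ]
tray [ 0.58758418 -0.31052767  0.04      ]
tray [ 0.58478371 -0.13470572  0.04      ]
tray [ 0.34946191 -0.14420985  0.04      ]
tray [ 0.35411125 -0.31794206  0.04      ]
weight [0.36214347 0.20787838 0.054     ]
reel [ 0.73481931 -0.01541453  0.06      ]
tin [ 0.76206419 -0.33027527  0.045     ]
1 [0.61976946 0.14510151 0.97138089] 39.921832555978895
[[ 3.9 -3.8]
 [ 0.2  1.8]
 [ 0.1 -7.2]
 [-4.6 -2.4]
 [-4.6 -4.9]
 [ 3.3 -0.5]
 [ 2.3 -1. ]
 [-5.  -5.8]]
1 [0.61976946 0.14510151 0.97138088] 39.9218325559802
[[ 3.9 -3.8]
 [ 0.2  1.8]
 [ 0.1 -7.2]
 [-4.6 -2.4]
 [-4.6 -4.9]
 [ 3.3 -0.5]
 [ 2.3 -1. ]
 [-5.  -5.8]]
1 [0.61976944 0.14510152 0.97138075] 39.92183255615961
[[ 3.9 -3.8]
 [ 0.2  1.8]
 [ 0.1 -7.2]
 [-4.6 -2.4]
 [-4.6 -4.9]
 [ 3.3 -0.5]
 [ 2.3 -1. ]
 [-5.  -5.8]]
1 [0.61976947 0.14510151 0.9713809 ] 39.92183255597327
[[ 3.9 -3.8]
 [ 0.2  1.8]
 [ 0.1 -7.2]
 [-4.6 -2.4]
 [-4.6 -4.9]
 [ 3.3 -0.5]
 [ 2.3 -1. ]
 [-5.  -5.8]]
-1 [ 0.60416712  0.29795169 -0.74422344] 653.3681449904461
-1 [0.69699271 0.15006048 2.31417428] 695.4304063147994
-1 [0.75686363 0.17292521 2.60891231] 704.1543776313679
-1 [ 0.60416717  0.29795175 -0.744224  ] 653.3681449878122
```

```bash
cat > fit.py <<'E'
from h import *
t=load("pics/top0.npz"); s=load("pics/scene0.npz")
T=lambda x,y:(75+x/3.5,60+y/3.5); S=lambda x,y:(290+x/3.5,165+y/3.5)
obs=[(t,T(498,215),[0,-.11,.232]),(t,T(282,492),[0,.11,.232]),(t,T(248,47),[.2,-.11,.232]),(t,T(30,313),[.2,.11,.232]),
 (s,S(420,8),[0,.11,.232]),(s,S(765,105),[.2,.11,.232]),(s,S(685,365),[.2,-.11,.232]),(s,S(268,212),[0,-.11,.232])]
def f(p):
    o=[]
    for c,uv,q in obs:
        q=np.array([ .1+(q[0]-.1)*(1-p[3]/.1), q[1]*(1-p[3]/.11), q[2]])
        o.append(proj(c,U2W(p,q))[0]-uv)
    # tube: handle tip and filter end
    for c,uv,q in [(s,S(150,125),ax(.107,.0315)),(s,S(45,190),ax(.194)),(t,T(634,547),ax(.190)),(s,S(90,137),ax(.1375+.005,.038))]:
        o.append(proj(c,U2W(p,q))[0]-uv)
    return np.concatenate(o)
r=least_squares(f,[.62,.145,.97,0.005],loss='soft_l1'); print(r.x,r.cost);print(r.fun.reshape(-1,2).round(1))
np.save("unit.npy",r.x)
for n,c,cr in [("t",t,(60,230,75,285)),("s",s,(165,335,290,515))]:
    k=3.5; a=cv2.resize(c["image"][cr[0]:cr[1],cr[2]:cr[3],::-1],None,fx=k,fy=k,interpolation=cv2.INTER_CUBIC)
    def d(P,col):
        uv=proj(c,U2W(r.x,P))
        q=((uv-[cr[2],cr[0]])*k).astype(int); cv2.polylines(a,[q.reshape(-1,1,2)],False,col,1)
    d([ax(0),ax(.194)],(0,0,255)); d([ax(.04,.0315),ax(.107,.0315)],(0,255,0)); d([ax(.1425,.016),ax(.1425,.038)],(255,0,255))
    for dd,rr in [(.14,.0165),(.145,.0165),(.174,.019),(.194,.018)]:
        d([ax(dd,rr*np.cos(u),rr*np.sin(u)) for u in np.linspace(0,6.3,25)],(255,255,0))
    d([[0,-.11,.232],[0,.11,.232],[.2,.11,.232],[.2,-.11,.232],[0,-.11,.232],[0,-.11,0],[0,.11,0],[0,.11,.232]],(0,255,255))
    cv2.imwrite(f"pics/fit_{n}.png",a)
E
python3 fit.py
```

```text
[0.61817615 0.14650127 0.97173596 0.00545453] 30.00547308907963
[[-0.5 -2.5]
 [-1.  -1.1]
 [-0.2 -3.2]
 [-1.6 -2.3]
 [-2.5 -3.4]
 [-0.1 -0.6]
 [-0.4 -5.6]
 [-0.1 -7. ]
 [-2.5  0.9]
 [ 1.3 -1.8]
 [ 1.1 -1.2]
 [ 0.1 -3.4]]
```

View pics/fit_t.png

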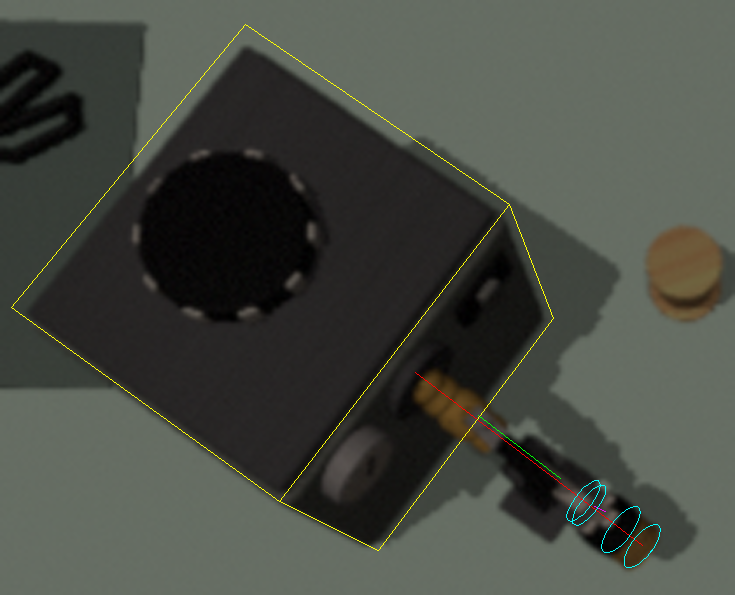

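View pics/fit_s.png

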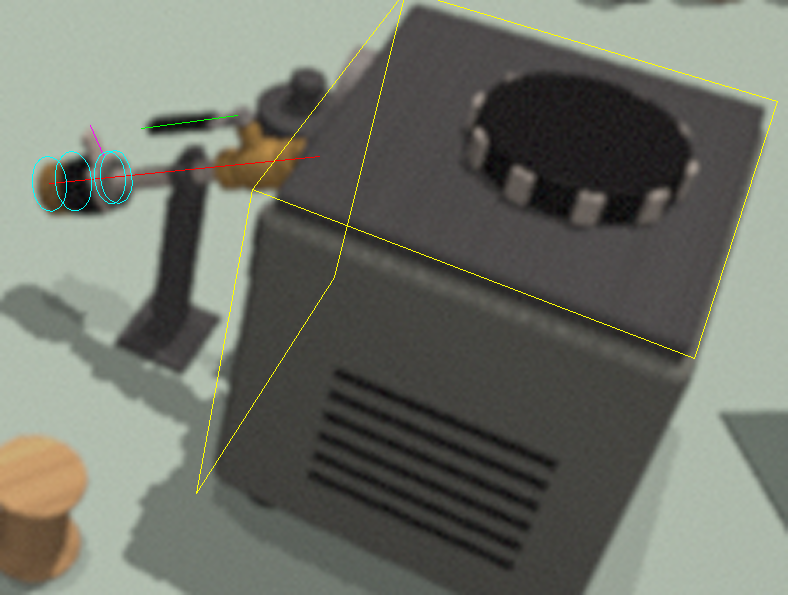

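```bash
cat >> h.py <<'E'
def toolR(p,tilt=np.pi/6,mode="A"):
    c,s=np.cos(p[2]),np.sin(p[2]); Ru=np.array([[c,-s,0],[s,c,0],[0,0,1]])
    n=np.array([-np.sin(tilt),0,np.cos(tilt)]); up=np.array([np.cos(tilt),0,np.sin(tilt)])
    z=-n; y=np.array([0,-1.,0]) if mode=="A" else up
    return Ru@np.stack([np.cross(y,z),y,z],1)
def obs_pose(o): return np.array(o["ee_pos"]),Ro.from_euler("xyz",o["tool_rot"]).as_matrix()
def delta(o,pos,R):
    p0,R0=obs_pose(o); return np.round((pos-p0)*1000,1),np.round(Ro.from_matrix(R@R0.T).as_rotvec(),4)
E
python3 - <<'E'
from h import *
from plant import *
o=observe(); p0,R0=obs_pose(o); w=load("pics/wrist0.npz")
Rc=cv2.Rodrigues(w["rvec"])[0]; C=-Rc.T@w["tvec"].ravel()
print("cam in tool",R0.T@(C-p0)); print((Rc@R0).round(3))
p=np.load("unit.npy"); R=toolR(p); print(R.round(3))
for d,h in [(.12,.19),(.14,.17)]:
    pos=U2W(p,ax(d,h))[0]; print(pos, delta(o,pos,R))
    Rcn=(Rc@R0)@R.T; Cn=pos+R@(R0.T@(C-p0)); 
    c=dict(rvec=cv2.Rodrigues(Rcn)[0],tvec=-Rcn@Cn,camera_matrix=w["camera_matrix"])
    print(proj(c,U2W(p,[ax(.04,.0315),ax(.107,.0315),ax(.147,.038),ax(.14),ax(.194)])).round())
E
```

```text
cam in tool [ 0.07289938  0.00068889 -0.17004381]
[[ 0.001  1.     0.   ]
 [-0.967  0.001 -0.257]
 [-0.257  0.     0.967]]
[[ 0.488  0.826  0.282]
 [ 0.715 -0.564  0.413]
 [ 0.5    0.    -0.866]]
[ 0.50601179 -0.01777996  0.28454   ] (array([230.1, 570.3,  70.7]), array([ 0.3424, -0.4043,  0.5203]))
[[279. 116.]
 [279. 183.]
 [279. 221.]
 [279. 206.]
 [279. 249.]]
[ 0.50188428 -0.0238253   0.25722   ] (array([226. , 564.2,  43.4]), array([ 0.3424, -0.4043,  0.5203]))
[[279.  93.]
 [279. 166.]
 [279. 208.]
 [279. 192.]
 [279. 239.]]
```

Call:
carry_out(targets=[[[14,36,20,0.034,-0.04,0.052,91],[28,71,40,0.068,-0.08,0.104,91],[43,107,60,0.102,-0.12,0.156,91],[57,142,70,0.136,-0.16,0.208,91],[72,178,80,0.17,-0.2,0.26,91],[86,213,85,0.204,-0.24,0.312,91],[101,249,90,0.238,-0.28,0.364,91],[115,284,90,0.272,-0.32,0.416,91],[129,320,90,0.306,-0.36,0.468,91],[144,356,90,0.342,-0.404,0.52,91]]])

```text
time: 0.98
ee_pos: [0.4202, -0.2304, 0.3042]
tool_rot: [3.14, -0.525, 0.974]
force: [0.3, 0.2, 0.0]
gripper_width: 0.995
```

```bash
python3 - <<'E'
from h import *
from plant import *
o=observe(); p=np.load("unit.npy"); print(o["time"],o["q"].round(2),delta(o,U2W(p,ax(.13,.19))[0],toolR(p)))
E
```

```text
0.9833 [ 1.07  0.17 -0.33  1.91 -0.5   1.19  0.36] (array([ 80.9, 205.5, -24.6]), array([-0.0004,  0.0018, -0.0017]))
```

Call:
carry_out(targets=[[[13,34,-2,0,0,0,91],[27,68,-6,0,0,0,91],[40,103,-10,0,0,0,91],[54,137,-15,0,0,0,91],[67,171,-20,0,0,0,91],[76,193,-23,0,0.001,-0.001,91],[81,205,-25,0,0.002,-0.002,30],[81,205,-25,0,0.002,-0.002,0],[81,205,-25,0,0.002,-0.002,0],[81,205,-25,0,0.002,-0.002,0]]])

```text
time: 1.82
ee_pos: [0.5011, -0.0267, 0.2791]
tool_rot: [-3.141, -0.523, 0.97]
force: [0.0, 0.7, -0.4]
gripper_width: 0.725
```

```bash
cat > snap.py <<'E'
import sys
from h import *
from plant import *
def snap(cam,tag):
    c=read_camera(cam); np.savez(f"pics/{tag}.npz",**c); cv2.imwrite(f"pics/{tag}.png",c["image"][:,:,::-1]); return c
if __name__=="__main__":
    for a in sys.argv[1:]:
        cam,tag=a.split(":"); snap(cam,tag)
    o=observe(); print(o["time"],o["ee_pos"],o["q"].round(2),o["gripper_width"])
E
python3 snap.py wrist:w1; python3 -c "
import cv2;a=cv2.imread('pics/w1.png');cv2.imwrite('pics/w1z.png',cv2.resize(a[40:290,130:430],None,fx=2.4,fy=2.4,interpolation=2))"
```

```text
1.8667 [ 0.5011029  -0.02699237  0.27910912] [ 0.8   0.12 -0.53  2.04 -0.56  0.9   0.02] 0.6793992611705789
```

View pics/w1z.png

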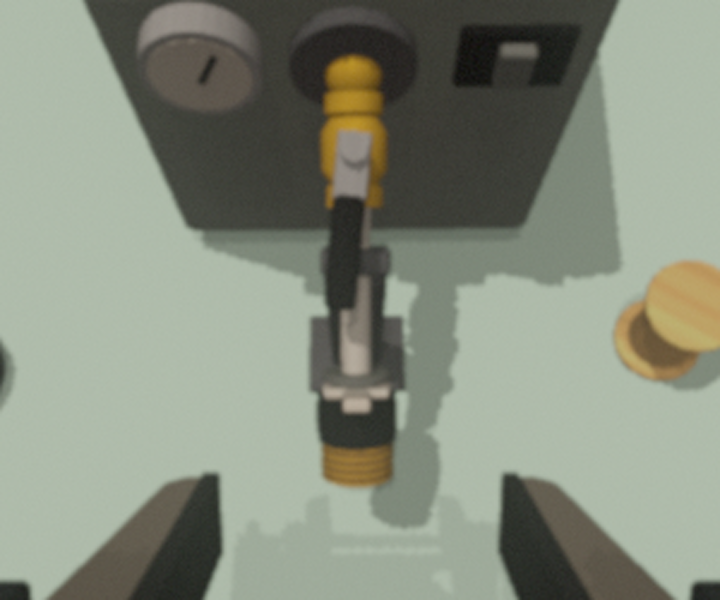

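```bash
cat > ov.py <<'E'
from h import *
def overlay(c,cr,k,p,out,val=0.0):
    a=cv2.resize(c["image"][cr[0]:cr[1],cr[2]:cr[3],::-1],None,fx=k,fy=k,interpolation=cv2.INTER_CUBIC)
    def d(P,col):
        q=((proj(c,U2W(p,P))-[cr[2],cr[0]])*k).astype(int); cv2.polylines(a,[q.reshape(-1,1,2)],False,col,1)
    d([ax(0),ax(.194)],(0,0,255))
    C,S=np.cos(val),np.sin(val)
    g=lambda r,w:ax(.04+r*C+w*S,.036,r*S-w*C)
    d([g(.019,-.007),g(.067,-.007),g(.067,.007),g(.019,.007),g(.019,-.007)],(0,255,0))
    for w in (-.006,.006): d([ax(.1475,.022,w),ax(.1475,.038,w)],(255,0,255))
    for sy in (.003,-.003): d([ax(.1475+sy,.038,-.006),ax(.1475+sy,.038,.006)],(255,0,255))
    for dd,rr in [(.14,.0165),(.145,.0165),(.150,.019),(.174,.019),(.194,.018)]:
        d([ax(dd,rr*np.cos(u),rr*np.sin(u)) for u in np.linspace(0,6.3,25)],(255,255,0))
    d([[0,-.11,.232],[0,.11,.232],[.2,.11,.232],[.2,-.11,.232],[0,-.11,.232],[0,-.11,0],[0,.11,0],[0,.11,.232]],(0,255,255))
    cv2.imwrite(out,a)
if __name__=="__main__":
    p=np.load("unit.npy"); overlay(load("pics/w1.npz"),(40,290,130,430),2.4,p,"pics/w1o.png",.15)
E
python3 ov.py
```

```text
(no output)
```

View pics/w1o.png

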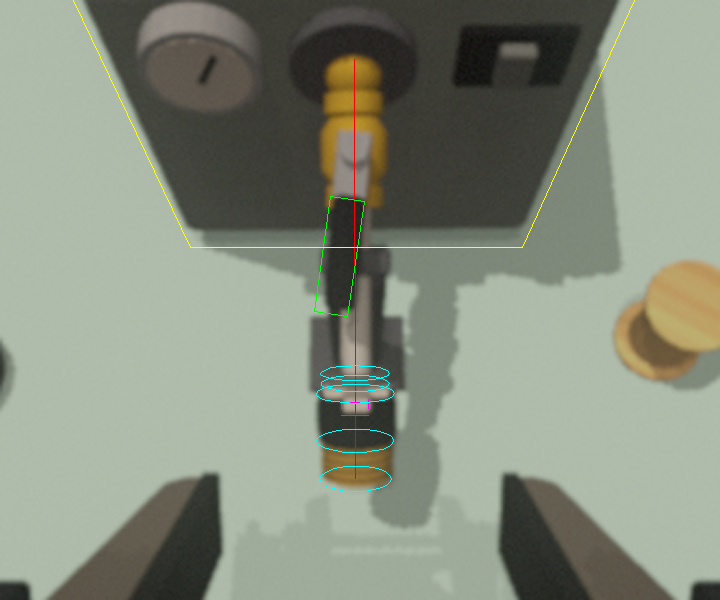

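```bash
python3 - <<'E'
from h import *
from plant import *
p=np.load("unit.npy")[:3]; p[2]+=.006; np.save("unit.npy",p)
o=observe(); th=.065
for h in (.06,.021): print(delta(o,U2W(p,ax(.04+.045*np.cos(th),h,.045*np.sin(th)))[0],Ro.from_rotvec(-th*np.array(U2W([0,0,p[2]],[-.5,0,.866])[0])).as_matrix()@toolR(p)))
E
```

```text
(array([ 56.8,  89.3, -89.6]), array([ 0.0182,  0.0266, -0.0477]))
(array([  67.7,  105.4, -123.4]), array([ 0.0182,  0.0266, -0.0477]))
```

Call:
carry_out(targets=[[[14,22,-22,0.005,0.007,-0.012,40],[28,44,-45,0.01,0.013,-0.024,40],[42,67,-67,0.015,0.02,-0.036,40],[57,89,-90,0.018,0.027,-0.048,40],[57,89,-90,0.018,0.027,-0.048,40],[60,93,-98,0.018,0.027,-0.048,40],[62,97,-107,0.018,0.027,-0.048,40],[65,101,-115,0.018,0.027,-0.048,40],[68,105,-123,0.018,0.027,-0.048,40],[68,105,-123,0.018,0.027,-0.048,40]]])

```text
time: 2.7
ee_pos: [0.5688, 0.0779, 0.1549]
tool_rot: [-3.102, -0.521, 0.901]
force: [0.4, 0.1, -0.6]
gripper_width: 0.438
```

```bash
python3 snap.py wrist:w2
```

```text
2.75 [0.56884502 0.07782347 0.1555033 ] [ 0.53  0.4  -0.57  2.06 -0.49  0.49 -0.22] 0.431303316665129
```

View pics/w2.png

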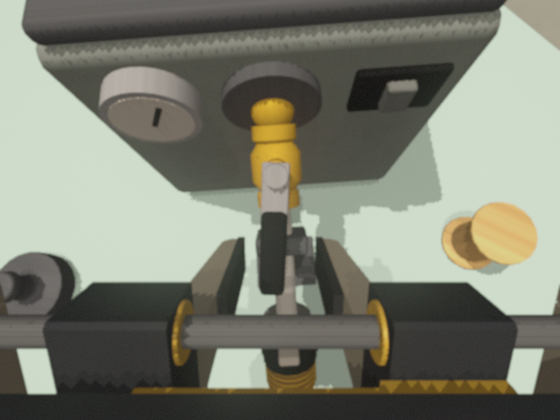

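```bash
cat > arc.py <<'E'
from h import *
from plant import *
import sys
p=np.load("unit.npy"); o=observe()
for th in map(float,sys.argv[1].split(",")):
    a,b=delta(o,U2W(p,ax(.04+.045*np.cos(th),.021,.045*np.sin(th)))[0],Ro.from_rotvec(-th*np.array(U2W([0,0,p[2]],[-.5,0,.866])[0])).as_matrix()@toolR(p))
    print(th,a.round().tolist(),b.round(3).tolist())
print(o["q"].round(2),o["gripper_width"]*91.9,o["force"])
E
python3 arc.py .065,.17,.27,.37,.47,.57,.67,.77
```

```text
0.065 [-0.0, 1.0, 0.0] [0.0, -0.001, 0.0]
0.17 [-4.0, 4.0, 0.0] [0.029, 0.042, -0.09]
0.27 [-7.0, 7.0, 1.0] [0.057, 0.084, -0.177]
0.37 [-10.0, 10.0, 2.0] [0.085, 0.125, -0.264]
0.47 [-12.0, 14.0, 3.0] [0.113, 0.166, -0.35]
0.57 [-14.0, 18.0, 4.0] [0.141, 0.208, -0.437]
0.67 [-16.0, 22.0, 5.0] [0.169, 0.249, -0.524]
0.77 [-18.0, 26.0, 6.0] [0.197, 0.291, -0.61]
[ 0.53  0.4  -0.57  2.06 -0.49  0.49 -0.22] 39.636774801525355 [0.47009613 0.85993334 0.40313255]
```

Call:
carry_out(targets=[[[0,1,0,0,0,0,18],[0,1,0,0,0,0,18],[0,1,0,0,0,0,18],[-4,4,0,0.029,0.042,-0.09,18],[-7,7,1,0.057,0.084,-0.177,18],[-10,10,2,0.085,0.125,-0.264,18],[-12,14,3,0.113,0.166,-0.35,18],[-14,18,4,0.141,0.208,-0.437,18],[-16,22,5,0.169,0.249,-0.524,18],[-18,26,6,0.197,0.291,-0.61,18]]])

```text
time: 3.58
ee_pos: [0.5517, 0.1022, 0.162]
tool_rot: [-2.759, -0.367, 0.129]
force: [0.1, -2.5, 0.9]
gripper_width: 0.195
```

```bash
python3 arc.py .77,.86,.95,1.04,1.13,1.22,1.31,1.40,1.48,1.55
```

```text
0.77 [-0.0, 1.0, 0.0] [0.0, 0.0, 0.007]
0.86 [-1.0, 5.0, 2.0] [0.025, 0.037, -0.071]
0.95 [-2.0, 8.0, 3.0] [0.051, 0.075, -0.149]
1.04 [-2.0, 12.0, 5.0] [0.076, 0.112, -0.227]
1.13 [-2.0, 16.0, 7.0] [0.101, 0.149, -0.305]
1.22 [-1.0, 19.0, 8.0] [0.126, 0.186, -0.383]
1.31 [-0.0, 23.0, 10.0] [0.152, 0.224, -0.461]
1.4 [1.0, 26.0, 12.0] [0.177, 0.261, -0.539]
1.48 [2.0, 29.0, 14.0] [0.199, 0.294, -0.608]
1.55 [4.0, 31.0, 16.0] [0.219, 0.323, -0.669]
[ 0.36  0.33 -0.42  2.11 -0.64  0.5  -0.85] 17.96493301506808 [ 0.14623165 -2.52848285  0.87209125]
```

Call:
carry_out(targets=[[[-1,5,2,0.025,0.037,-0.071,18],[-2,8,3,0.051,0.075,-0.149,18],[-2,12,5,0.076,0.112,-0.227,18],[-2,16,7,0.101,0.149,-0.305,18],[-1,19,8,0.126,0.186,-0.383,18],[0,23,10,0.152,0.224,-0.461,18],[1,26,12,0.177,0.261,-0.539,18],[2,29,14,0.199,0.294,-0.608,18],[4,31,16,0.219,0.323,-0.669,18],[4,31,16,0.219,0.323,-0.669,18]]])

```text
time: 4.42
ee_pos: [0.5549, 0.1334, 0.1779]
tool_rot: [-2.619, -0.009, -0.576]
force: [-2.1, -0.8, -0.7]
gripper_width: 0.199
```

```bash
python3 snap.py wrist:w3; python3 arc.py 1.55,1.6
```

```text
4.4667 [0.55509525 0.13332341 0.17796622] [ 0.15  0.29 -0.25  2.1  -0.7   0.53 -1.64] 0.19405962988258463
1.55 [0.0, 0.0, -0.0] [0.001, -0.0, -0.002]
1.6 [1.0, 2.0, 1.0] [0.015, 0.021, -0.045]
[ 0.15  0.29 -0.25  2.1  -0.7   0.53 -1.64] 17.834079986209527 [-1.03604151 -0.58026218 -0.19889851]
```

View pics/w3.png

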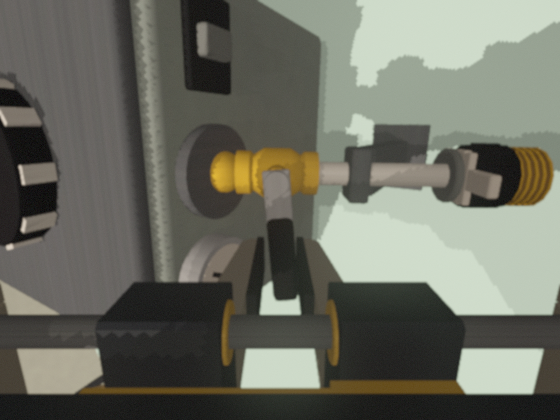

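```bash
python3 - <<'E'
from h import *
from plant import *
p=np.load("unit.npy"); o=observe(); nn=U2W([0,0,p[2]],[-.5,0,.866])[0]
print("n",nn)
for h in (.07,): print(delta(o,U2W(p,ax(.04,h,.045))[0],Ro.from_rotvec(-1.56*nn).as_matrix()@toolR(p)))
print(delta(o,U2W(p,ax(.1475,.13,0))[0],toolR(p)))
E
```

```text
n [-0.2794507  -0.41461706  0.866     ]
(array([-13.2, -19.4,  42.7]), array([ 0.0034,  0.004 , -0.0106]))
(array([ -44.6, -146.6,   40.9]), array([-0.4318, -0.6426,  1.3407]))
```

Call:
carry_out(targets=[[[1,2,1,0.015,0.021,-0.045,18],[2,3,1,0.02,0.03,-0.065,18],[2,3,1,0.02,0.03,-0.065,18],[1,1,0,0.005,0.008,-0.02,18],[0,0,0,0.003,0.004,-0.01,18],[-3,-5,11,0.003,0.004,-0.01,18],[-7,-10,22,0.003,0.004,-0.01,18],[-10,-15,33,0.003,0.004,-0.01,18],[-13,-19,43,0.003,0.004,-0.01,18],[-22,-33,70,0.003,0.004,-0.01,30]]])

```text
time: 5.3
ee_pos: [0.5316, 0.1016, 0.2466]
tool_rot: [-2.62, -0.002, -0.58]
force: [0.2, 0.1, 0.4]
gripper_width: 0.245
```

```bash
python3 - <<'E'
from h import *
from plant import *
p=np.load("unit.npy"); o=observe(); 
print(o["time"],delta(o,U2W(p,ax(.1475,.13,0))[0],toolR(p)))
E
```

```text
5.3 (array([ -21.1, -114.9,  -27.7]), array([-0.4323, -0.6511,  1.3485]))
```

Call:
carry_out(targets=[[[-2,-11,0,-0.033,-0.05,0.104,40],[-4,-23,0,-0.066,-0.1,0.207,40],[-6,-35,0,-0.1,-0.15,0.311,40],[-8,-46,0,-0.133,-0.2,0.415,40],[-11,-57,0,-0.166,-0.25,0.519,40],[-13,-69,-5,-0.2,-0.3,0.622,40],[-15,-80,-10,-0.233,-0.35,0.726,40],[-17,-92,-15,-0.266,-0.4,0.83,40],[-19,-103,-20,-0.3,-0.45,0.934,40],[-21,-115,-20,-0.333,-0.5,1.037,40]]])

```text
time: 6.13
ee_pos: [0.5101, -0.0137, 0.2261]
tool_rot: [-2.944, -0.486, 0.575]
force: [-0.5, 0.1, 0.4]
gripper_width: 0.435
```

```bash
python3 - <<'E'
from h import *
from plant import *
p=np.load("unit.npy"); o=observe(); 
print(o["time"],delta(o,U2W(p,ax(.1475,.13,0))[0],toolR(p)))
E
```

```text
6.1333 (array([ 0.3,  0.4, -7.3]), array([-0.0976, -0.1486,  0.3061]))
```

Call:
carry_out(targets=[[[0,0,-2,-0.032,-0.05,0.102,40],[0,0,-4,-0.065,-0.1,0.204,40],[0,0,-7,-0.098,-0.149,0.306,40],[0,0,-7,-0.098,-0.149,0.306,40],[0,0,-7,-0.098,-0.149,0.306,40],[0,0,-7,-0.098,-0.149,0.306,40],[0,0,-7,-0.098,-0.149,0.306,40],[0,0,-7,-0.098,-0.149,0.306,40],[0,0,-7,-0.098,-0.149,0.306,40],[0,0,-7,-0.098,-0.149,0.306,40]]])

```text
time: 6.97
ee_pos: [0.5102, -0.0136, 0.2192]
tool_rot: [3.141, -0.524, 0.978]
force: [0.3, -1.6, 1.2]
gripper_width: 0.437
```

```bash
python3 snap.py wrist:w4; python3 -c "
from ov import *
overlay(load('pics/w4.npz'),(40,340,130,430),2,np.load('unit.npy'),'pics/w4o.png',1.5)
from plant import *
p=np.load('unit.npy');o=observe()
for h in (.13,.06,.0205): print(delta(o,U2W(p,ax(.1475,h,0))[0],toolR(p)))
"
```

```text
7.0167 [ 0.51014966 -0.01365216  0.21917402] [ 0.51  0.19 -0.26  2.11 -0.66  0.78  0.12] 0.43358097455617645
(array([ 0.3,  0.3, -0.3]), array([0.0003, 0.0004, 0.0003]))
(array([ 19.9,  29.4, -61. ]), array([0.0003, 0.0004, 0.0003]))
(array([ 30.9,  45.7, -95.2]), array([0.0003, 0.0004, 0.0003]))
```

View pics/w4o.png

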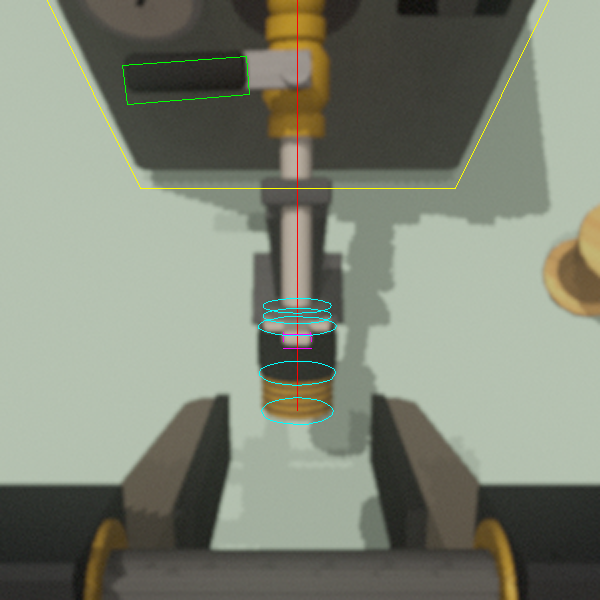

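```bash
python3 -c "
from h import *
from plant import *
p=np.load('unit.npy');p[:2]+=.0013*np.array([np.cos(p[2]),np.sin(p[2])]);np.save('unit.npy',p);o=observe()
for h in (.06,.0215): print(delta(o,U2W(p,ax(.1475,h,0))[0],toolR(p)))
"
```

```text
(array([ 20.6,  30.4, -61. ]), array([0.0003, 0.0004, 0.0003]))
(array([ 31.4,  46.4, -94.3]), array([0.0003, 0.0004, 0.0003]))
```

Call:
carry_out(targets=[[[7,10,-20,0,0,0,40],[14,20,-40,0,0,0,40],[21,30,-61,0,0,0,40],[25,36,-74,0,0,0,40],[28,41,-84,0,0,0,40],[31,46,-94,0,0,0,40],[31,46,-94,0,0,0,40],[31,46,-94,0,0,0,8],[31,46,-94,0,0,0,8],[31,46,-94,0,0,0,8]]], force=15)

```text
time: 7.85
ee_pos: [0.5416, 0.0317, 0.1259]
tool_rot: [3.139, -0.524, 0.978]
force: [-0.1, -0.5, -0.6]
gripper_width: 0.239
```

```bash
python3 snap.py wrist:w5 scene:s5;python3 -c "
import cv2;a=cv2.imread('pics/s5.png');cv2.imwrite('pics/s5z.png',cv2.resize(a[120:300,250:430],None,fx=3.3,fy=3.3,interpolation=2))"
```

```text
7.95 [0.54146039 0.03182133 0.12584834] [ 0.44  0.38 -0.33  2.14 -0.75  0.52  0.19] 0.15268736806497807
```

View pics/w5.png

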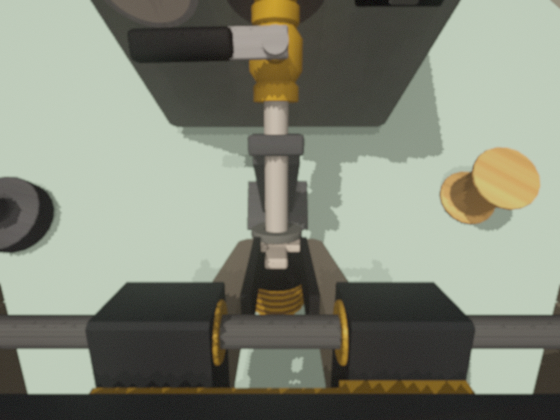

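View pics/s5z.png

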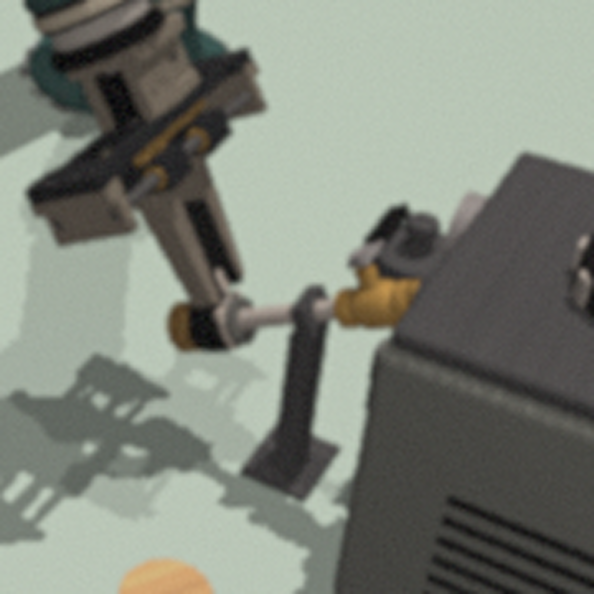

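Call:
carry_out(targets=[[[0,0,0,0,0,0,8],[0,0,0,0,0,0,8],[0,0,0,0,0,0,8],[-1,-2,4,0,0,0,8],[-3,-4,9,0,0,0,8],[-6,-8,17,0,0,0,8],[-8,-12,26,0,0,0,8],[-11,-17,35,0,0,0,8],[-17,-25,52,0,0,0,8],[-22,-33,69,0,0,0,8]]], force=15)

```text
time: 8.78
ee_pos: [0.5188, -0.0018, 0.196]
tool_rot: [3.14, -0.523, 0.978]
force: [0.3, 0.0, -0.7]
gripper_width: 0.125
```

```bash
python3 snap.py wrist:w6 scene:s6;python3 -c "
import cv2;a=cv2.imread('pics/s6.png');cv2.imwrite('pics/s6z.png',cv2.resize(a[120:300,250:430],None,fx=3.3,fy=3.3,interpolation=2))"
```

```text
8.8833 [ 0.52084322 -0.00350944  0.19794905] [ 0.49  0.23 -0.28  2.12 -0.68  0.71  0.13] 0.12350150797662307
```

View pics/w6.png

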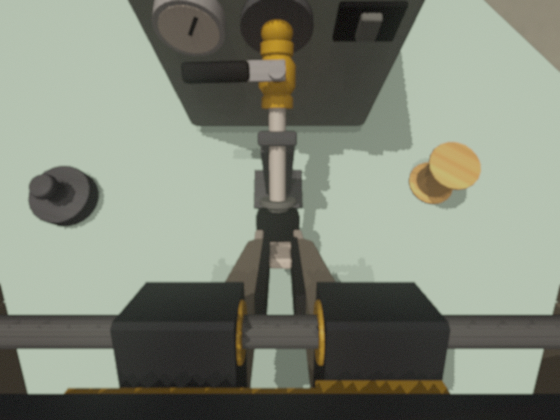

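View pics/s6z.png

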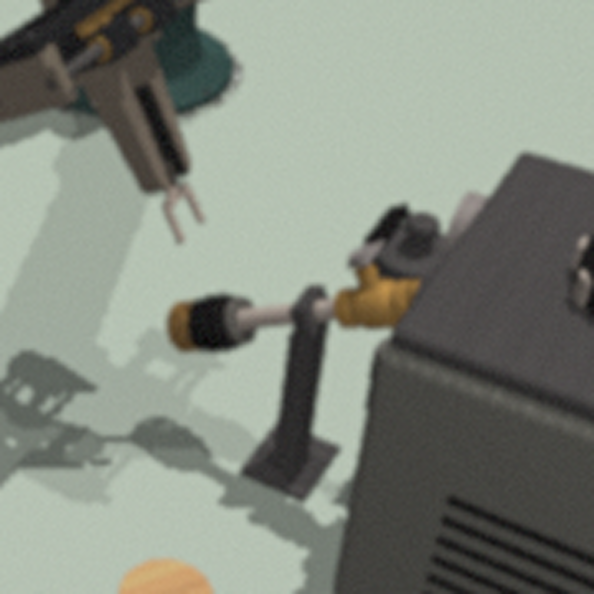

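```bash
python3 -c "
from h import *
from plant import *
p=np.load('unit.npy');o=observe()
for z in (.12,.043): print(delta(o,np.array([.385,-.225,z]),toolR(p,0)))
"
```

```text
(array([-135.8, -221.5,  -77.9]), array([-0.43  ,  0.3003,  0.0019]))
(array([-135.8, -221.5, -154.9]), array([-0.43  ,  0.3003,  0.0019]))
```

Call:
carry_out(targets=[[[-14,-22,0,-0.054,0.038,0,8],[-27,-44,0,-0.108,0.076,0,8],[-41,-66,0,-0.161,0.113,0,8],[-54,-89,0,-0.215,0.15,0,8],[-68,-111,-10,-0.269,0.188,0.001,8],[-81,-133,-25,-0.322,0.225,0.001,8],[-95,-155,-40,-0.376,0.263,0.002,8],[-109,-177,-55,-0.43,0.3,0.002,8],[-122,-199,-70,-0.43,0.3,0.002,8],[-136,-221,-78,-0.43,0.3,0.002,8]]])

```text
time: 9.72
ee_pos: [0.3843, -0.2237, 0.1184]
tool_rot: [-3.14, -0.0, 0.982]
force: [-0.5, 0.3, -0.4]
gripper_width: 0.123
```

```bash
python3 snap.py wrist:w7; python3 -c "
from h import *
from plant import *
p=np.load('unit.npy');o=observe()
for z in (.043,): print(delta(o,np.array([.385,-.225,z]),toolR(p,0)))
w=load('pics/w7.npz')
print(proj(w,[[.385,-.225,.02],[.469,-.227,.004]]))
"
```

```text
9.7667 [ 0.38021578 -0.22812361  0.1173848 ] [ 0.49  0.27 -0.03  2.17  0.01  0.71 -0.15] 0.12546611807957359
(array([  4.8,   3.1, -74.4]), array([ 0.    , -0.005 ,  0.0034]))
[[280.13759759 209.90031762]
 [360.38566691 156.16964845]]
```

View pics/w7.png

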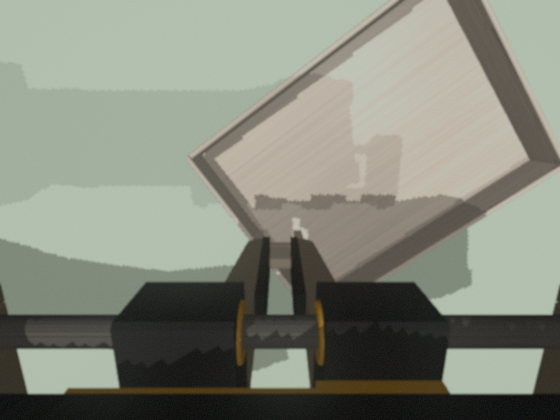

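Call:
carry_out(targets=[[[8,2,-10,0,0,0,8],[15,3,-25,0,0,0,8],[15,3,-40,0,0,0,8],[15,3,-55,0,0,0,8],[15,3,-66,0,0,0,8],[15,3,-74,0,0,0,8],[15,3,-74,0,0,0,8],[15,3,-74,0,0,0,40],[15,3,-74,0,0,0,40],[15,3,-74,0,0,0,40]]])

```text
time: 10.6
ee_pos: [0.3958, -0.2254, 0.0441]
tool_rot: [-3.139, 0.003, 0.974]
force: [0.0, 0.2, 0.4]
gripper_width: 0.319
```

Call:
carry_out(targets=[[[0,0,0,0,0,0,50],[0,0,15,0,0,0,50],[0,0,35,0,0,0,60],[0,0,60,0,0,0,60],[0,0,90,0,0,0,60],[0,0,120,0,0,0,60],[0,0,150,0,0,0,60],[0,0,170,0,0,0,60],[0,0,170,0,0,0,60],[0,0,170,0,0,0,60]]])

```text
time: 11.43
ee_pos: [0.3963, -0.2257, 0.2154]
tool_rot: [3.141, 0.002, 0.974]
force: [-0.6, -0.8, -0.9]
gripper_width: 0.653
```

```bash
python3 snap.py wrist:w8; python3 -c "
from h import *
from plant import *
p=np.load('unit.npy');o=observe()
print(delta(o,U2W(p,ax(.165,.12))[0],toolR(p,mode='B')))
"
```

```text
11.4833 [ 0.39553213 -0.22528393  0.21410896] [ 0.47  0.14 -0.03  2.06  0.01  0.95 -0.16] 0.6522069075965011
(array([110. , 204.6, -12.7]), array([ 0.1131, -0.5718,  1.5353]))
```

View pics/w8.png

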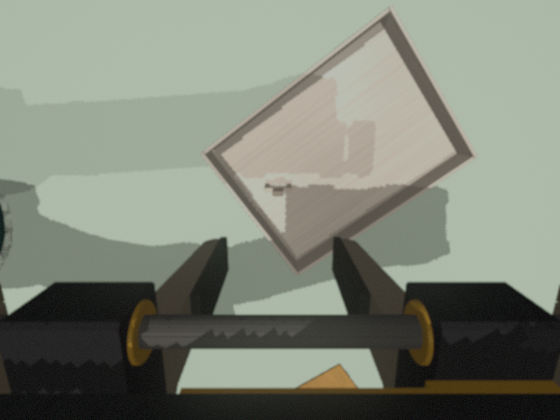

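Call:
carry_out(targets=[[[8,14,10,0.008,-0.041,0.11,66],[16,29,20,0.016,-0.082,0.22,66],[24,43,30,0.024,-0.123,0.33,66],[31,57,30,0.032,-0.163,0.44,66],[39,72,30,0.04,-0.204,0.55,66],[47,86,30,0.048,-0.245,0.66,66],[55,100,30,0.057,-0.286,0.77,66],[63,115,30,0.065,-0.327,0.88,66],[71,129,30,0.073,-0.368,0.99,66],[79,143,30,0.081,-0.409,1.1,66]]])

```text
time: 12.32
ee_pos: [0.4737, -0.0812, 0.2425]
tool_rot: [2.757, -0.089, 2.111]
force: [0.4, -0.1, -1.2]
gripper_width: 0.718
```

```bash
python3 -c "
from h import *
from plant import *
p=np.load('unit.npy');o=observe(); print(o['q'].round(2))
print(delta(o,U2W(p,ax(.165,.12))[0],toolR(p,mode='B')))
"
```

```text
[ 0.5   0.08 -0.18  2.13 -0.47  0.81  1.16]
(array([ 31.8,  60.5, -41.1]), array([ 0.0319, -0.1633,  0.4301]))
```

Call:
carry_out(targets=[[[8,15,-5,0.008,-0.041,0.11,66],[16,30,-15,0.016,-0.082,0.22,66],[24,45,-28,0.024,-0.123,0.33,66],[32,60,-41,0.032,-0.163,0.43,66],[32,60,-41,0.032,-0.163,0.43,66],[32,60,-41,0.032,-0.163,0.43,66],[32,60,-41,0.032,-0.163,0.43,66],[32,60,-41,0.032,-0.163,0.43,66],[32,60,-41,0.032,-0.163,0.43,66],[32,60,-41,0.032,-0.163,0.43,66]]])

```text
time: 13.15
ee_pos: [0.5059, -0.0217, 0.2022]
tool_rot: [2.618, 0.001, 2.547]
force: [0.7, -0.4, 0.4]
gripper_width: 0.717
```

```bash
python3 snap.py wrist:w9; python3 -c "
from h import *
from plant import *
from ov import *
p=np.load('unit.npy');o=observe(); print(o['q'].round(2),o['force'])
overlay(load('pics/w9.npz'),(0,420,0,560),1.4,p,'pics/w9o.png',1.55)
for h in (.12,.05,.025,.012,.008):print(delta(o,U2W(p,ax(.166,h))[0],toolR(p,mode='B')))
"
```

```text
13.2 [ 0.50586905 -0.02157828  0.20216661] [ 0.53  0.21 -0.26  2.13 -0.67  0.75  1.74] 0.7167998668699623
[ 0.53  0.21 -0.26  2.13 -0.67  0.75  1.74] [-0.10389886  0.50777599  0.36302239]
(array([-0.8,  0.2, -1.2]), array([0.0008, 0.0006, 0.0009]))
(array([ 18.7,  29.2, -61.9]), array([0.0008, 0.0006, 0.0009]))
(array([ 25.7,  39.6, -83.5]), array([0.0008, 0.0006, 0.0009]))
(array([ 29.3,  45. , -94.8]), array([0.0008, 0.0006, 0.0009]))
(array([ 30.5,  46.6, -98.2]), array([0.0008, 0.0006, 0.0009]))
```

View pics/w9o.png

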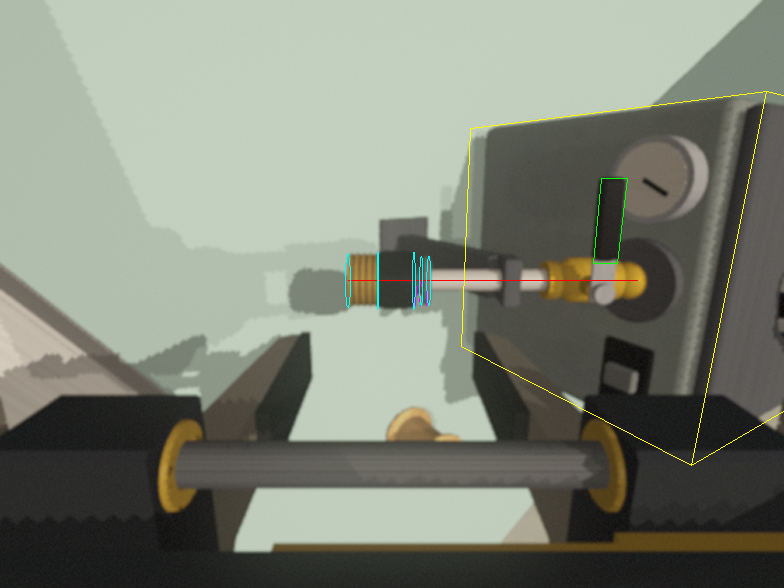

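Call:
carry_out(targets=[[[6,9,-20,0,0,0,66],[12,19,-41,0,0,0,66],[19,29,-62,0.001,0.001,0.001,66],[23,35,-73,0.001,0.001,0.001,66],[26,40,-84,0.001,0.001,0.001,66],[27,42,-89,0.001,0.001,0.001,66],[28,43,-92,0.001,0.001,0.001,66],[29,45,-95,0.001,0.001,0.001,66],[29,45,-95,0.001,0.001,0.001,66],[29,45,-95,0.001,0.001,0.001,66]]])

```text
time: 14.03
ee_pos: [0.5351, 0.0231, 0.1076]
tool_rot: [2.618, 0.0, 2.548]
force: [0.4, 0.6, 0.1]
gripper_width: 0.713
```

```bash
python3 snap.py wrist:w10 scene:s10; python3 -c "
from h import *
from plant import *
p=np.load('unit.npy');o=observe(); print(o['q'].round(2),o['force'])
for h in (.01,.007):print(delta(o,U2W(p,ax(.166,h))[0],toolR(p,mode='B')))
import cv2;a=cv2.imread('pics/s10.png');cv2.imwrite('pics/s10z.png',cv2.resize(a[140:280,260:420],None,fx=4,fy=4,interpolation=2))"
```

```text
14.1333 [0.53516872 0.02300705 0.10771592] [ 0.47  0.42 -0.34  2.15 -0.78  0.49  1.82] 0.7184310517724174
[ 0.47  0.42 -0.34  2.15 -0.78  0.49  1.82] [ 0.17354469 -0.53643023  0.15932332]
(array([ 0.6,  1.2, -2.1]), array([0.0003, 0.0006, 0.0004]))
(array([ 1.4,  2.5, -4.7]), array([0.0003, 0.0006, 0.0004]))
```

View pics/w10.png

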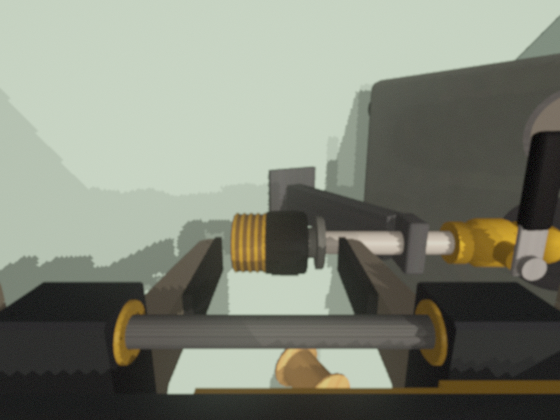

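View pics/s10z.png

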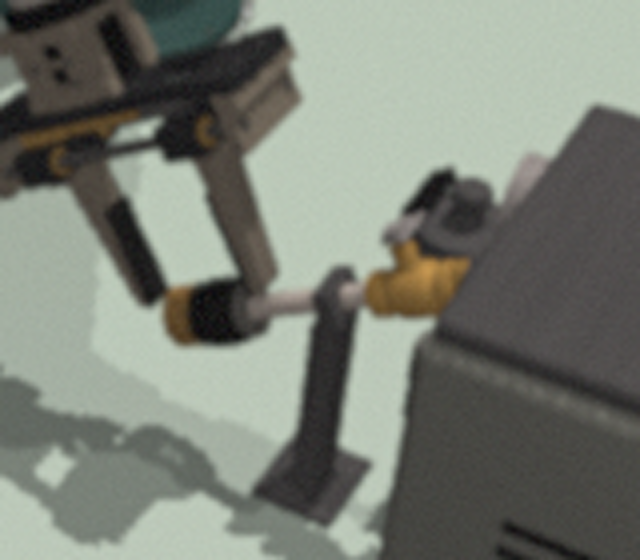

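Call:
carry_out(targets=[[[0,1,-1,0,0,0,66],[1,1,-2,0,0,0,66],[1,2,-3,0,0,0,66],[1,2,-4,0,0,0,66],[1.4,2.5,-4.7,0,0,0,66],[1.4,2.5,-4.7,0,0,0,66],[1.4,2.5,-4.7,0,0,0,66],[1.4,2.5,-4.7,0,0,0,66],[1.4,2.5,-4.7,0,0,0,66],[1.4,2.5,-4.7,0,0,0,66]]])

```text
time: 14.97
ee_pos: [0.5364, 0.0255, 0.103]
tool_rot: [2.618, 0.0, 2.548]
force: [-2.0, -0.9, 1.8]
gripper_width: 0.717
```

```bash
python3 -c "
from h import *
from plant import *
p=np.load('unit.npy');o=observe(); print(o['time'],o['force'],o['ft_torque'])
for h in (.007,.005):print(delta(o,U2W(p,ax(.166,h))[0],toolR(p,mode='B')))"
```

```text
14.9667 [-1.96427531 -0.88763994  1.77913868] [-0.34511136  0.29408353  0.10742037]
(array([ 0.2, -0. ,  0.1]), array([0.0003, 0.0003, 0.0003]))
(array([ 0.8,  0.8, -1.6]), array([0.0003, 0.0003, 0.0003]))
```

Call:
carry_out(targets=[[[-0.3,-0.4,0.9,0,0,0,66],[-0.3,-0.4,0.9,0,0,0,60],[-0.3,-0.4,0.9,0,0,0,56],[-0.3,-0.4,0.9,0,0,0,52],[-0.3,-0.4,0.9,0,0,0,48],[-0.3,-0.4,0.9,0,0,0,44],[-0.3,-0.4,0.9,0,0,0,42],[-0.3,-0.4,0.9,0,0,0,42],[-0.3,-0.4,0.9,0,0,0,42],[-0.3,-0.4,0.9,0,0,0,42]]], force=28)

```text
time: 15.8
ee_pos: [0.5361, 0.0248, 0.1038]
tool_rot: [2.618, 0.001, 2.548]
force: [-2.7, -2.0, 1.4]
gripper_width: 0.541
```

```bash
python3 snap.py wrist:w11 scene:s11; python3 -c "
from h import *
from plant import *
p=np.load('unit.npy');o=observe(); print(o['time'],o['force'],o['ft_torque'],o['gripper_width']*92)
import cv2;a=cv2.imread('pics/s11.png');cv2.imwrite('pics/s11z.png',cv2.resize(a[140:280,260:420],None,fx=4,fy=4,interpolation=2))"
```

```text
15.9 [0.53608325 0.02476258 0.10378996] [ 0.46  0.42 -0.34  2.15 -0.78  0.48  1.83] 0.5409602134430948
15.9 [-2.45858889 -3.44423192  0.87564995] [-0.77957137  0.45259955  0.03047261] 49.768339636764715
```

View pics/w11.png

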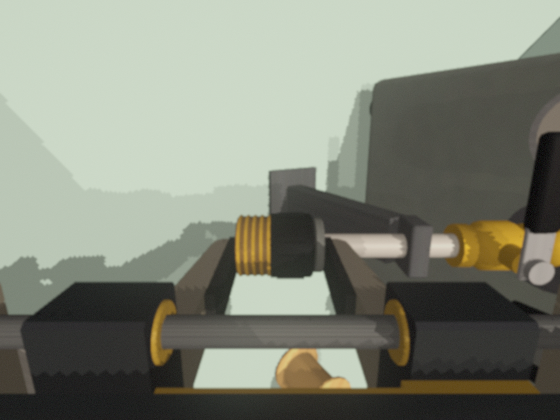

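Call:
carry_out(targets=[[[-2,-3,-2,0,0,0,42],[-4,-6,-4,0,0,0,42],[-7,-10,-7,0,0,0,42],[-10,-14,-10,0,0,0,42],[-13,-19,-13,0,0,0,42],[-16,-23,-16,0,0,0,42],[-19,-28,-19,0,0,0,42],[-22,-32,-22,0,0,0,42],[-24,-36,-25,0,0,0,42],[-24,-36,-25,0,0,0,42]]])

```text
time: 16.73
ee_pos: [0.5113, -0.0123, 0.0779]
tool_rot: [2.619, -0.001, 2.546]
force: [-0.2, 0.2, -0.5]
gripper_width: 0.533
```

```bash
python3 snap.py wrist:w12 scene:s12; python3 -c "
from h import *
from plant import *
p=np.load('unit.npy');o=observe(); print(o['time'],o['force'],o['ft_torque'],o['gripper_width']*92)
import cv2;a=cv2.imread('pics/s12.png');cv2.imwrite('pics/s12z.png',cv2.resize(a[140:280,260:420],None,fx=4,fy=4,interpolation=2))"
```

```text
16.8333 [ 0.51199437 -0.01138653  0.07862441] [ 0.57  0.46 -0.36  2.19 -0.82  0.47  1.97] 0.5384146933680641
16.8333 [-0.22200464  0.73373836 -0.60992519] [-0.52436161  0.18132578 -0.03275342] 49.5341517898619
```

View pics/w12.png

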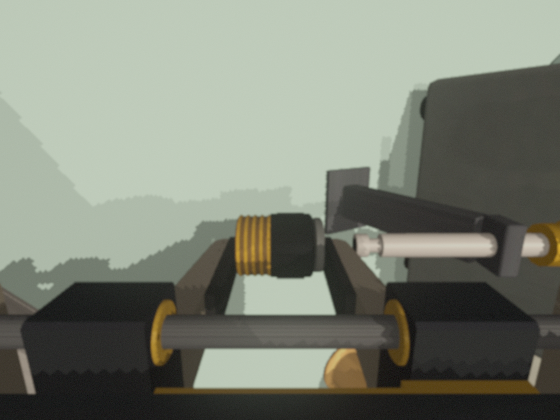

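View pics/s12z.png

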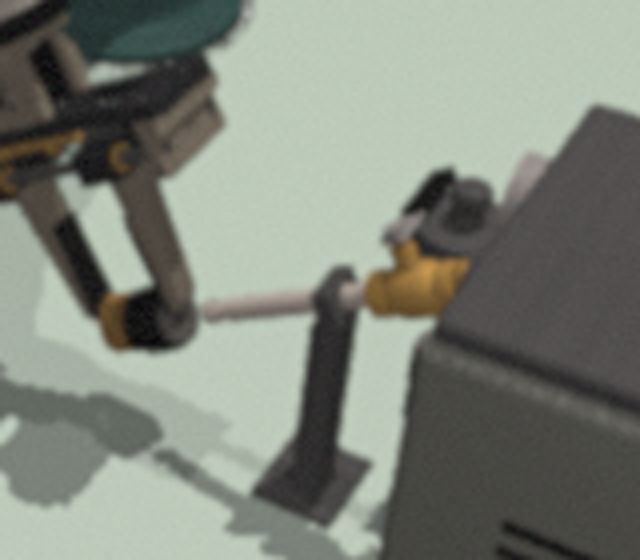

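```bash
python3 -c "
from h import *
from plant import *
p=np.load('unit.npy');o=observe()
for z in (.12,.033): print(delta(o,np.array([.495,-.227,z]),toolR(p,0,mode='B')))
"
```

```text
(array([ -17. , -215.6,   41.4]), array([-0.4337,  0.2929,  0.0012]))
(array([ -17. , -215.6,  -45.6]), array([-0.4337,  0.2929,  0.0012]))
```

Call:
carry_out(targets=[[[-6,-9,-3,0,0,0,42],[-12,-20,2,0,0,0,42],[-15,-35,15,-0.043,0.029,0,42],[-17,-55,28,-0.087,0.058,0,42],[-17,-75,42,-0.13,0.088,0,42],[-17,-95,42,-0.173,0.117,0,42],[-17,-115,42,-0.217,0.147,0,42],[-17,-135,42,-0.26,0.176,0,42],[-17,-155,42,-0.303,0.205,0,42],[-17,-175,42,-0.347,0.234,0,42]]])

```text
time: 17.67
ee_pos: [0.4948, -0.1878, 0.1217]
tool_rot: [3.04, 0.001, 2.547]
force: [0.6, 0.5, -1.1]
gripper_width: 0.539
```

```bash
python3 -c "
from h import *
from plant import *
p=np.load('unit.npy');o=observe();print(o['gripper_width']*92,o['q'].round(2))
for z in (.12,.06,.034): print(delta(o,np.array([.495,-.227,z]),toolR(p,0,mode='B')))
"
```

```text
49.595507947750555 [ 0.33  0.38  0.04  2.   -0.17  0.75  1.46]
(array([  0.2, -39.2,  -1.7]), array([-0.0838,  0.0581,  0.0017]))
(array([  0.2, -39.2, -61.7]), array([-0.0838,  0.0581,  0.0017]))
(array([  0.2, -39.2, -87.7]), array([-0.0838,  0.0581,  0.0017]))
```

Call:
carry_out(targets=[[[0,-13,-1,-0.028,0.019,0,42],[0,-26,-1,-0.056,0.039,0.001,42],[0,-39,-2,-0.084,0.058,0.002,42],[0,-39,-17,-0.084,0.058,0.002,42],[0,-39,-32,-0.084,0.058,0.002,42],[0,-39,-47,-0.084,0.058,0.002,42],[0,-39,-60,-0.084,0.058,0.002,42],[0,-39,-70,-0.084,0.058,0.002,42],[0,-39,-76,-0.084,0.058,0.002,42],[0,-39,-76,-0.084,0.058,0.002,42]]])

```text
time: 18.5
ee_pos: [0.494, -0.2267, 0.0448]
tool_rot: [-3.141, -0.002, 2.549]
force: [-0.4, 0.5, -2.0]
gripper_width: 0.538
```

```bash
python3 snap.py wrist:w13 scene:s13; python3 -c "
from h import *
from plant import *
p=np.load('unit.npy');o=observe();print(o['gripper_width']*92,o['force'])
for z in (.034,.031): print(delta(o,np.array([.495,-.227,z]),toolR(p,0,mode='B')))
import cv2;a=cv2.imread('pics/s13.png');cv2.imwrite('pics/s13z.png',cv2.resize(a[120:290,130:300],None,fx=3.5,fy=3.5,interpolation=2))
"
```

```text
18.6 [ 0.49498854 -0.22700548  0.04607828] [ 0.3   0.53  0.09  1.98 -0.07  0.64  1.41] 0.5396918076667474
49.65164630534076 [ 0.29777109 -0.6137634  -1.25274317]
(array([  0. ,   0. , -12.1]), array([ 0.0003,  0.0003, -0.0001]))
(array([  0. ,   0. , -15.1]), array([ 0.0003,  0.0003, -0.0001]))
```

View pics/s13z.png

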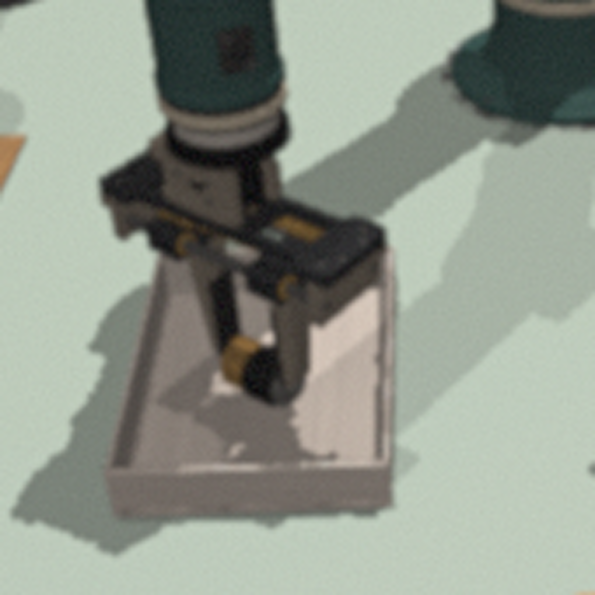

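View pics/w13.png

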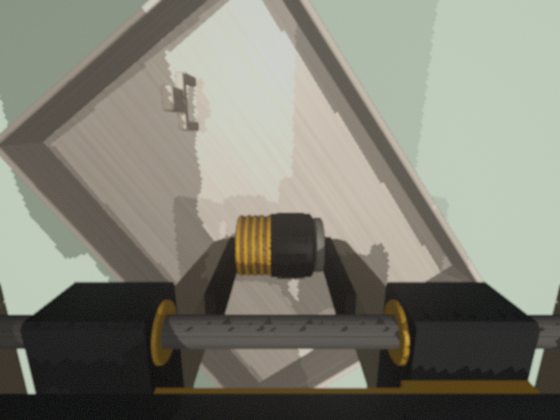

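Call:
carry_out(targets=[[[0,0,-3,0,0,0,42],[0,0,-6,0,0,0,42],[0,0,-8,0,0,0,42],[0,0,-10,0,0,0,42],[0,0,-11,0,0,0,42],[0,0,-12,0,0,0,42],[0,0,-13,0,0,0,42],[0,0,-13,0,0,0,42],[0,0,-13,0,0,0,42],[0,0,-13,0,0,0,42]]])

```text
time: 19.43
ee_pos: [0.495, -0.2271, 0.0331]
tool_rot: [-3.142, 0.001, 2.549]
force: [-0.1, -0.2, -0.7]
gripper_width: 0.538
```

Call:
carry_out(targets=[[[0,0,-0.5,0,0,0,42],[0,0,-1,0,0,0,42],[0,0,-1.5,0,0,0,42],[0,0,-2,0,0,0,42],[0,0,-2,0,0,0,42],[0,0,-2,0,0,0,42],[0,0,-2,0,0,0,42],[0,0,-2,0,0,0,42],[0,0,-2,0,0,0,42],[0,0,-2,0,0,0,42]]])

```text
time: 20.27
ee_pos: [0.4953, -0.2274, 0.0322]
tool_rot: [3.142, 0.001, 2.548]
force: [-2.7, 0.4, 7.8]
gripper_width: 0.54
```

Call:
carry_out(targets=[[[0,0,0,0,0,0,46],[0,0,0,0,0,0,50],[0,0,0,0,0,0,52],[0,0,0,0,0,0,54],[0,0,0,0,0,0,56],[0,0,0,0,0,0,58],[0,0,0,0,0,0,61],[0,0,0,0,0,0,64],[0,0,0,0,0,0,66],[0,0,0,0,0,0,66]]])

```text
time: 21.1
ee_pos: [0.4952, -0.2274, 0.0321]
tool_rot: [-3.142, 0.001, 2.548]
force: [0.4, 0.0, 0.0]
gripper_width: 0.712
```

```bash
python3 snap.py wrist:w14 ; python3 -c "
from plant import *
o=observe();print(o['gripper_width']*92,o['force'])"
```

```text
21.15 [ 0.49521813 -0.2274408   0.0321201 ] [ 0.3   0.55  0.09  1.98 -0.08  0.61  1.42] 0.718691540059466
66.11962168547088 [-0.29626653  1.18712646  0.31893545]
```

View pics/w14.png

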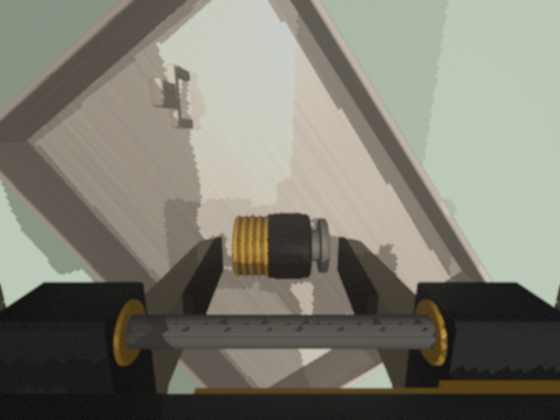

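Filter rests in the tray (270,245), fingers clear on both sides; clip flat at (175,95). Raise straight up.

Call:
carry_out(targets=[[[0,0,5,0,0,0,66],[0,0,15,0,0,0,66],[0,0,30,0,0,0,66],[0,0,50,0,0,0,66],[0,0,75,0,0,0,66],[0,0,100,0,0,0,66],[0,0,125,0,0,0,66],[0,0,150,0,0,0,66],[0,0,175,0,0,0,66],[0,0,175,0,0,0,66]]])

```text
time: 21.98
ee_pos: [0.498, -0.2287, 0.2133]
tool_rot: [3.139, 0.011, 2.548]
force: [0.5, -0.3, -0.4]
gripper_width: 0.715
```

```bash
python3 snap.py wrist:w15 top:t15 scene:s15; python3 -c "
import cv2,numpy as np
a=cv2.imread('pics/w15.png');b=cv2.imread('pics/t15.png');cv2.imwrite('pics/m15.png',np.hstack([a[:,80:480],b[60:480-60][:,60:460].repeat(1,0) if 0 else cv2.resize(b[60:310,60:420],(400,420))]))"
```

```text
22.1333 [ 0.49504403 -0.2273171   0.20759688] [ 0.27  0.3   0.11  1.88 -0.04  0.97  1.38] 0.7218109324278933
```

View pics/m15.png

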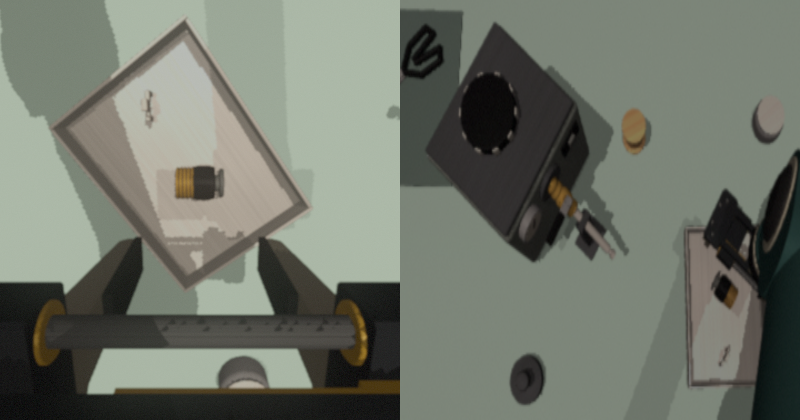

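View pics/s15.png

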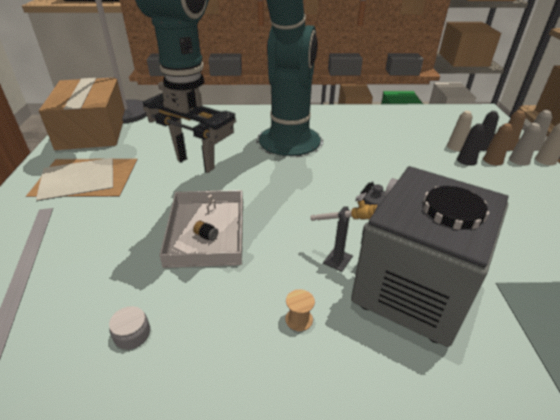

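Both parts are in the tray at wrist pixels (280,183) for the filter and (228,105) for the clip. The handle is square across the tube and the bystanders are in place. I'll let a second pass and compare to confirm they are at rest.

Call:
carry_out(targets=[[[0,0,0,0,0,0,66],[0,0,0,0,0,0,66],[0,0,0,0,0,0,66],[0,0,0,0,0,0,66],[0,0,0,0,0,0,66],[0,0,0,0,0,0,66],[0,0,0,0,0,0,66],[0,0,0,0,0,0,66],[0,0,0,0,0,0,66],[0,0,0,0,0,0,66]]])

```text
time: 22.97
ee_pos: [0.495, -0.2273, 0.2076]
tool_rot: [3.141, 0.002, 2.548]
force: [0.5, 0.1, 0.0]
gripper_width: 0.716
```

```bash
python3 snap.py scene:s16 wrist:w16; python3 -c "
import cv2,numpy as np
from h import *
for n in 's','w':
  a=cv2.imread(f'pics/{n}15.png').astype(int);b=cv2.imread(f'pics/{n}16.png').astype(int)
  d=np.abs(cv2.GaussianBlur((a-b).astype(np.float32),(5,5),0)).max(2);print(n,d[150:300,130:310].max() if n=='s' else d[20:230,130:390].max())
w=load('pics/w16.npz');print(onplane(w,(280,183),.023),onplane(w,(228,105),.006))
t=load('pics/top0.npz')
"
```

```text
23.0667 [ 0.49503092 -0.227353    0.2076148 ] [ 0.27  0.3   0.11  1.88 -0.04  0.97  1.38] 0.7158691024881335
s 28.929688
w 121.61328
[ 0.49091217 -0.22372002  0.023     ] [ 0.3884141  -0.22433421  0.006     ]
```

```bash
python3 snap.py wrist:w17; python3 -c "
import cv2,numpy as np
f=lambda n:cv2.GaussianBlur(cv2.imread(n).astype(np.float32),(5,5),0)
print(np.abs(f('pics/s15.png')-f('pics/s16.png'))[195:260,170:240].max(),np.abs(f('pics/w16.png')-f('pics/w17.png'))[20:230,130:390].max())
for n in ('w15','w16'):
  h=cv2.cvtColor(cv2.imread(f'pics/{n}.png'),cv2.COLOR_BGR2HSV)[140:230,200:340]; m=(h[...,1]>120)&(h[...,2]>80); print(n,np.argwhere(m).mean(0))
"
```

```text
23.1167 [ 0.49503969 -0.22731891  0.20763771] [ 0.27  0.3   0.11  1.88 -0.04  0.97  1.38] 0.7195434078678505
13.136719 14.296875
w15 [42.56784969 64.4091858 ]
w16 [47.68541667 65.175     ]
```

```bash
python3 -c "
from plant import *
print(job_done())"
```

```text
the job is handed in; nothing more can be done
None
```

I did all the steps in order and handed the job in at about 23 s of the 61 s allowed. The hand-in reports no verdict, so what follows rests on my own last checks.

**What I did**
- **Valve:** I turned the handle round with the loosely opened fingers until it stood square across the tube.
- **Clip:** I lifted it off by its tab and put it in the tray.
- **Filter:** I squeezed the ring and the closed end together. The opening fell to about 50 mm, so the ring was fully in. I then drew the filter 50 mm down the slope, lowered it until the tray floor took it, released it and backed away.

**Last checks**
- **Valve handle:** in the pictures it looks level and square, at roughly 1.5 rad or more by eye. It was not touched afterwards.
- **Filter and clip:** the filter's middle is at about (0.491, -0.224) and the clip at (0.388, -0.224), both well inside the tray. Scene pictures about 1 s apart show no movement beyond noise.
- **Gripper:** it was empty, about 0.2 m above the bench, and touching nothing.
- **Bystanders:** the weight, reel and tin look unmoved; I checked this by eye only.

**Disagreements:** two wrist pictures differed, which I put down to the arm still settling when the first was taken. The scene camera put the tube 2 to 4 mm lower than the wrist camera did. Touching the tube with a finger agreed with the wrist fit to about 1 mm, so I used that.

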